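Seat the burr carrier that rides high

ROBOT

A 6-joint arm with a two-finger parallel gripper is mounted at the origin on a cart in front of the work surface, level with it; the furniture and walls round the work are solid. World frame = base frame: x ahead of the robot, y to its left, z up, the work surface at z = 0. Lengths are in m, angles in rad, forces in N, time in s.
With the tool pointing down it reaches from about 0.35 to 0.975 m from the base axis. Payload 4.9 kg.
Tool frame: the origin (TCP) lies on the front face of the gripper's body, between the roots of the fingers; the fingertips stand ctrl.finger_overhang ahead of it and the grasp point (between the pads) lies 54 mm ahead of it (ctrl.finger_overhang is the distance from the TCP to the fingertips, in m); z points along the fingers, y is the line along which they close (so a half turn about z gives the same grasp; the last joint's range is limited). The gripper opens to 85 mm and grips with 20 to 120 N. Pads are 22 mm wide; open, the fingers measure 114 mm over their backs; the gripper's body (76 mm by 85 mm) begins 54 mm behind the grasp point. The pads swing forward as they close: fully open they stand 13 mm farther back than shut.
Start: joints at [-1.378, 0.053, 1.613, -0, 1.476, -0.119], TCP at [0.192, -0.595, 0.304] pointing down, gripper open.
Joint ranges: [-3.01, 3.01], [-1.01, 2.22], [0.06, 2.58], [-1.02, 4.17], [0.09, 2.62], [-3.14, 3.14]. Speed limits (rad/s): [2.57, 2.57, 3.14, 3.14, 3.14, 3.14].

INTERFACE

Orientations are given as a rotation vector (axis times angle).
In Python, from station import ctrl, vision gives the robot as it stands. The module is installed in compiled form; this text tells all that it offers.
- The arm moves only by the tool drive_tool, never from a script. Its argument "rows" is a list of rows, each a list of 2 entries, a list of its own where there are three numbers: the shift along the tool's x, y, z in m, then the turn about the tool's z in rad. A call has 1 to 10 rows; each row shifts and turns the commanded pose from where the row before left it, along the tool's axes as they then stand; what a row does not reach is not made up. A row lasts 1/10 s, in which the tool goes at most 50 mm and 8.59 degrees, less where a joint would pass 70% of its speed; a pose out of reach is approached as far as the arm can. A call with a gripper value outside its range is refused whole. "jaw" is the closure, from 0 (fully open) to 1 (shut), set as the call begins (left out, the last holds). The fingers move at their own pace and stop on an object; "grip_force" is the grip in N (left out, the last holds). Time passes only in rows, so rows that do not move let the fingers close. It gives the time, the measured TCP pose, the force, the opening and the grip force at its end, in the units of the state.
- ctrl.get_obs(): the state, without advancing time (a new reading comes with each control period).
- vision.get_image(name): name is "scene" or "top" or "wrist"; returns a dict with "image" (384x512x3 uint8, blue, green, red), "vertical_fov" (degrees; the focal length in pixels is half the picture's height over the tangent of half this angle, whatever the lens; pixels are square), "cx", "cy" (the principal point, pixels), "dist_coeffs" ([k1, k2, p1, p2, k3] as OpenCV has them; the pictures are not rectified), "R" (3x3) and "t" (3): a world point X has camera coordinates R X + t. Camera axes: x right, y down, z forward; pixel columns grow to the right and rows downward; lengths in m; the calibration is good to about 2 mm. A picture is of the moment at which its call begins. There is no depth.
- ctrl.finish_job(): hands the job in; it is judged then, once.
The state is a dict: "t": time; "q": joint angles; "dq": joint speeds; "effort": joint torques, N m; "tool_pos": TCP position; "tool_rot": TCP orientation; "contact_force": force on the tool from outside, world axes, zero at the start; "wrist_torque": the same for the moment, N m; "opening": finger opening in m; "grip_force": force on a finger pad.
Only numpy, scipy, OpenCV 4.12 (cv2) and the standard library are available. Lean on these libraries where they do the work, as an engineer would, in place of code of your own. Each camera call takes 0.05 s, during which the arm holds its last target. There are 200 camera calls.

TASK

Two coffee grinders stand open on the worktop. On one of them the burr carrier is still riding high, with its tabs on top of the collar: turn it by its handle until the tabs drop into the keyways, so that it lies level and fully home on its grinder, and let go of it. The other grinder's carrier is already home: leave it alone.

Things in the scene. Friction and masses are not known exactly. Their poses are not given: they have to be found in the camera images.
- grinder_a: Grinder whose carrier rides high: fixed black housing 132 mm across, 92 mm tall; origin centre of underside, z up. On its flat top (z 92 mm): a 16 mm wide steel shaft, 26 mm tall, and round it a brass collar, z 92 to 108 mm, radius 40 to 51 mm, cut by three equal keyways 120 degrees apart, each 45 degrees wide, one centred on the grinder's +x. A steel dial on the housing faces -x.
- carrier_a: Unseated burr carrier: steel ring, 74 mm across, 20 mm tall, origin centre of underside, z up. Three equal tabs 120 degrees apart (one at its +x) reach radius 50 mm. Handle: upright bar across the middle along its x, 64 mm long, 12 mm thick, 34 to 60 mm above the origin. 0.2 to 0.33 kg. Starts 104 mm above the grinder's origin, tabs 28 to 60 degrees from the nearest keyways, on either side.
- grinder_b: The other grinder, the same as grinder_a; either may stand on the left. Origin centre of underside. On both, a carrier fits in any of three turns 120 degrees apart: with its tabs within 10 degrees of the keyways' middles and the handle let go, it drops 12 mm by its own weight, until its origin is 92 mm above the grinder's.
- carrier_b: The other carrier, the same as carrier_a, already home in grinder_b with its tabs in the keyways (origin centre of underside, 92 mm above that grinder's). Tabs of both: 14 mm wide, 8 mm thick, underside 4 mm above the carrier's origin; bore round the shaft 26 mm.

How it is judged:
By the outcome, as a careful person would: the job done as asked, in the order asked, and still so for the second after the job is handed in, with the robot touching nothing.
It also fails if it takes over 32 s, if anything falls off the work surface, if the arm or the gripper's body presses on something with over 40 N, if the wrist force passes 120 N, or if a joint passes its speed limit or range.

## Working session

There is one attempt and no reset: what is moved stays moved. The work goes in short steps, Python scripts to look and compute and a tool call to move; the robot and the scene stay as the last step left them, time stands still between calls to the robot, and variables do not carry over. Pictures are saved under pics/ and viewed, at most 10 in all, crops included, and the job is handed in when it is done.

Besides the shell and the picture viewer there is one more tool, called after "Emit:" by a JSON object that holds its "method" and its "body", one argument or row to a line. drive_tool: Moves the arm, as the interface text tells. Its arguments: {"type":"object","properties":{"rows":{"type":"array","items":{"type":"array"}},"jaw":{"type":"number"},"grip_force":{"type":"number"}},"required":["rows"]}

```bash
mkdir -p pics; cat > h.py <<'E'
import numpy as np, cv2
from station import ctrl, vision
def cam(n):
    d=vision.get_image(n); im=d["image"]; f=im.shape[0]/2/np.tan(np.radians(d["vertical_fov"])/2)
    d["K"]=np.array([[f,0,d["cx"]],[0,f,d["cy"]],[0,0,1.]]); d["D"]=np.array(d["dist_coeffs"],float)
    d["R"]=np.array(d["R"]);d["t"]=np.array(d["t"]);return d
def ray(d,uv,z):
    p=cv2.undistortPoints(np.array(uv,float).reshape(-1,1,2),d["K"],d["D"]).reshape(-1,2)
    v=np.c_[p,np.ones(len(p))]@d["R"]; c=-d["R"].T@d["t"]
    return c+v*((z-c[2])/v[:,2])[:,None]
def proj(d,X):
    return cv2.projectPoints(np.array(X,float).reshape(-1,1,3),cv2.Rodrigues(d["R"])[0],d["t"],d["K"],d["D"])[0].reshape(-1,2)
E
python3 - <<'E'
from h import *
s=cam("scene");t=cam("top")
cv2.imwrite("pics/scene.png",cv2.resize(s["image"],(800,600)));cv2.imwrite("pics/top.png",cv2.resize(t["image"],(800,600)))
o=ctrl.get_obs();print({k:np.round(v,3) for k,v in o.items()},ctrl.finger_overhang)
for d in (s,t):print(-d["R"].T@d["t"],d["R"][2],d["K"][0,0])
E
```

```text
{'t': np.float64(0.1), 'q': array([-1.378,  0.053,  1.614, -0.   ,  1.476, -0.119]), 'dq': array([ 0.001, -0.002, -0.003,  0.   , -0.   , -0.   ]), 'effort': array([ 0.0000e+00, -3.9490e+01, -3.7136e+01, -0.0000e+00,  4.0000e-03,
       -0.0000e+00]), 'tool_pos': array([ 0.192, -0.594,  0.303]), 'tool_rot': array([-3.102, -0.487,  0.   ]), 'contact_force': array([-0.382, -0.017,  0.142]), 'wrist_torque': array([ 0.029, -0.027,  0.013]), 'grip_force': np.float64(0.0), 'opening': np.float64(0.085)} 0.0726
[ 0.91456504 -0.19261505  0.81865547] [-0.43144563  0.20781586 -0.87787655] 362.98272809186346
[0.37245253 0.01771855 1.00835138] [ 0.19382725 -0.03343261 -0.98046584] 377.18209674671516
```

View pics/top.png

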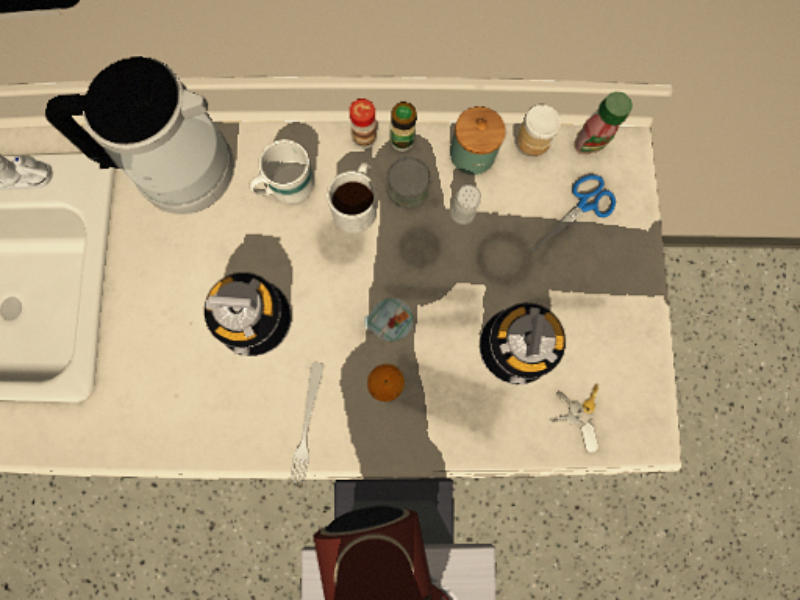

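View pics/scene.png

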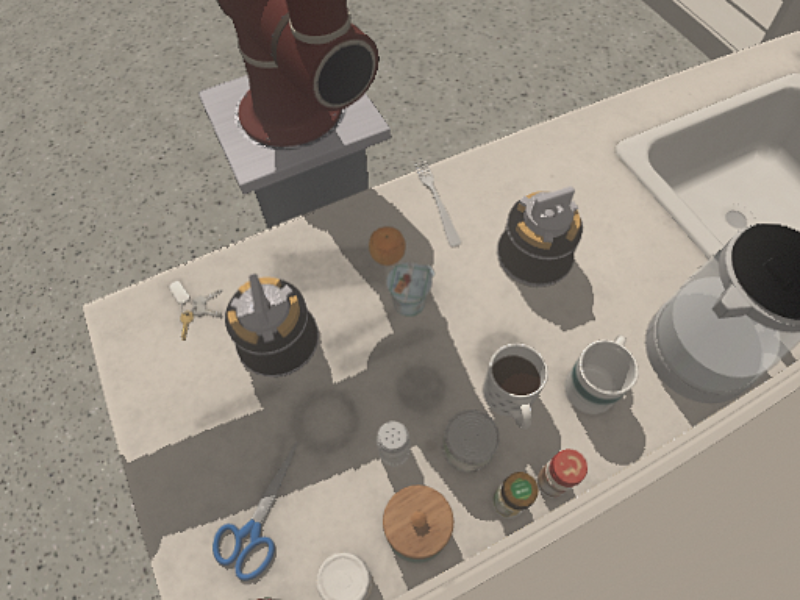

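The top view shows the left grinder at about (245,313) and the right one at about (525,342). I'll enlarge both from each view to tell which carrier rides high.

```bash
python3 - <<'E'
from h import *
s=cam("scene");t=cam("top")
def crop(d,c,r=34): 
    u,v=[int(k*.64) for k in c]; return cv2.resize(d["image"][v-r:v+r,u-r:u+r],(390,295) if 0 else (300,300),interpolation=cv2.INTER_CUBIC)
a=np.hstack([crop(t,(247,313)),crop(t,(523,343))]);b=np.hstack([crop(s,(542,235)),crop(s,(270,322))])
cv2.imwrite("pics/crops.png",np.vstack([a,b]))
# brass ellipse on top view
hsv=cv2.cvtColor(t["image"],cv2.COLOR_BGR2HSV)
for c in ((247,313),(523,343)):
    u,v=[int(k*.64) for k in c]
    m=cv2.inRange(hsv,(12,110,60),(32,255,255)); z=np.zeros_like(m); z[v-36:v+36,u-36:u+36]=255; m&=z
    p=np.argwhere(m>0)[:,::-1]
    X=ray(t,p,0.108)
    (x,y),r=cv2.minEnclosingCircle(X[:,:2].astype(np.float32)*1000); print("collar",x,y,r,len(p))
E
```

```text
collar 531.6709594726562 248.9383087158203 53.632484436035156 317
collar 481.5625305175781 -204.5264434814453 53.17401885986328 409
```

View pics/crops.png

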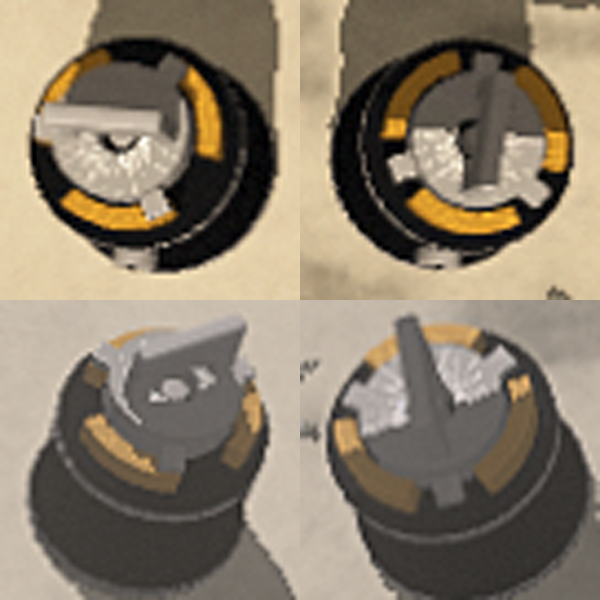

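The left grinder, at about (0.53, 0.25), has its tabs on top of the brass collar, so it's grinder_a. On the right one the tabs sit in the keyways, so it's home. The handle on the left runs roughly along world y. I'll turn the tool to match and go above it.

Emit:
{"method": "drive_tool", "body": {
  "rows": [
    [[0, 0, 0], -0.14],
    [[0, 0, 0], -0.14],
    [[0, 0, 0], -0.14],
    [[0, 0, 0], -0.14],
    [[0, 0, 0], -0.14],
    [[0, 0, 0], -0.14],
    [[0, 0, 0], -0.14],
    [[0, 0, 0], -0.14],
    [[0, 0, 0], -0.14]
  ],
  "jaw": 0
}}

```text
t: 1.1
tool_pos: [0.1917, -0.5947, 0.3035]
tool_rot: [-2.214, -2.229, -0.001]
contact_force: [-0.6, 0.1, 0.0]
opening: 0.0852
grip_force: 0.0
```

Emit:
{"method": "drive_tool", "body": {
  "rows": [
    [[0.04, 0.016, 0], 0],
    [[0.042, 0.017, 0], 0],
    [[0.042, 0.017, 0], 0],
    [[0.042, 0.017, 0], 0],
    [[0.042, 0.017, 0], 0],
    [[0.042, 0.017, 0], 0],
    [[0.042, 0.017, 0], 0],
    [[0.042, 0.017, 0], 0],
    [[0.042, 0.017, 0], 0],
    [[0.042, 0.017, 0], 0]
  ]
}}

```text
t: 2.1
tool_pos: [0.3605, -0.1749, 0.3039]
tool_rot: [2.22, 2.221, 0.0]
contact_force: [0.6, -0.3, 0.6]
opening: 0.0853
grip_force: 0.0
```

Emit:
{"method": "drive_tool", "body": {
  "rows": [
    [[0.042, 0.017, 0], 0],
    [[0.042, 0.017, 0], 0],
    [[0.042, 0.017, 0], 0],
    [[0.042, 0.017, 0], 0],
    [[0.042, 0.017, 0], 0],
    [[0.042, 0.017, 0], 0],
    [[0.042, 0.017, 0], 0],
    [[0.042, 0.017, 0], 0],
    [[0.042, 0.017, 0], 0],
    [[0.02, 0.008, 0], 0]
  ]
}}

```text
t: 3.1
tool_pos: [0.5213, 0.2245, 0.3034]
tool_rot: [-2.217, -2.225, -0.0]
contact_force: [-0.0, -0.2, -0.5]
opening: 0.0851
grip_force: 0.0
```

```bash
python3 - <<'E'
from h import *
w=cam("wrist");o=ctrl.get_obs();print(o["t"],o["tool_pos"],o["tool_rot"],o["q"])
cv2.imwrite("pics/w1.png",cv2.resize(w["image"],(800,600)))
print(-w["R"].T@w["t"],w["R"][2])
E
```

```text
3.15 [0.52169472 0.22573294 0.30336667] [-2.21509423e+00 -2.22553374e+00 -2.14205253e-03] [ 0.27670795 -0.08157301  1.74669062  0.0020591   1.47606045  0.27181178]
[0.52142248 0.30309341 0.3736381 ] [ 0.00108032 -0.31009398 -0.95070529]
```

View pics/w1.png

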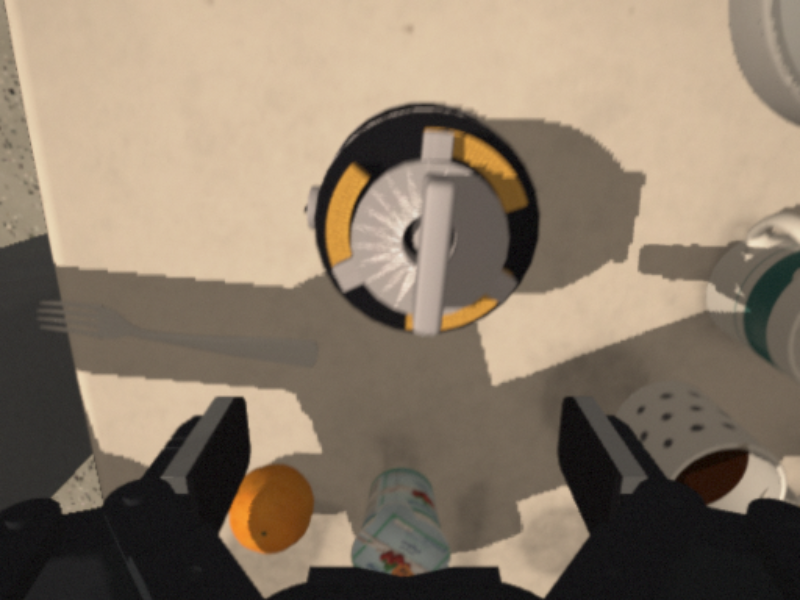

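The wrist view (800-wide scale) shows the handle bar from about (439,180) to (427,332). The tabs are near (437,145), (350,275) and (515,280). Brass runs end at (365,170), (340,258), (425,130), (520,208), (408,322) and (497,300).

```bash
python3 - <<'E'
from h import *
w=cam("wrist")
S=.64
b=ray(w,np.array([(439,180),(427,332)])*S,0.164)[:,:2]
print("bar",b,np.linalg.norm(b[0]-b[1]),b.mean(0),np.degrees(np.arctan2(*(b[0]-b[1])[::-1])))
hsv=cv2.cvtColor(w["image"],cv2.COLOR_BGR2HSV)
m=cv2.inRange(hsv,(12,120,80),(30,255,255)); z=np.zeros_like(m); z[65:215,195:350]=255; m&=z
p=np.argwhere(m>0)[:,::-1].astype(float)
X=ray(w,p,0.108)[:,:2]
from scipy.optimize import least_squares
(x,y),r=cv2.minEnclosingCircle((X*1000).astype(np.float32)); print("collar",x,y,r)
c=np.array([x,y])/1000
for n,cc in(("collar c",c),("bar c",b.mean(0))):
    d=X-cc; rr=np.hypot(*d.T); a=np.degrees(np.arctan2(d[:,1],d[:,0]))%360
    k=(rr>.043)&(rr<.055)
    print(n,np.histogram(a[k],bins=72,range=(0,360))[0])
    for z_,uv in((.116,[(437,133),(345,283),(516,284)]),):
        T=ray(w,np.array(uv)*S,z_)[:,:2]-cc; print("tabs",np.degrees(np.arctan2(T[:,1],T[:,0]))%360,np.hypot(*T.T))
# dial: 
D=ray(w,np.array([(312,205)])*S,.07)[0,:2]; print("dial dir",D,np.degrees(np.arctan2(*(D-c)[::-1])))
E
```

```text
bar [[0.53552521 0.28273568]
 [0.53200221 0.22029259]] 0.06254240111142853 [0.53376371 0.25151414] 86.77083399908639
collar 533.176025390625 246.99822998046875 51.639888763427734
collar c [ 0  0  0 26 57 57 58 63 59 67 65 64 68 63 66 20  9 12  9  0  0  0  0  0
  0  0  0 56 63 63 62 61 60 60 58 53 61 56 54 24  0  0  0  0  0  0  0  0
  0  0  0 36  5  0  0  8 48 47 49 51 50 50 52  4  0  0  3  2  0  0  0  0]
tabs [ 85.49398462 206.29303028 336.07210751] [0.05220025 0.04474881 0.04940204]
bar c [ 0  0 22 39 41 38 38 37 35 37 31 33 33 30 29 12  9 10 11  0  0  0  0  0
  0  0  0  0 41 47 50 51 52 55 60 62 59 64 67 66 27  0  0  0  0  0  0  0
  0  0  0 30  5  0  0 21 47 46 50 54 56 56 13  0  0  6  1  0  0  0  0  0]
tabs [ 85.77182885 210.87451909 331.14974741] [0.04765269 0.04742761 0.05088412]
dial dir [0.47073416 0.25907282] 169.05560425961664
```

The keyways are at about −6°+120k (so 114°), and the handle and its tab are at about 87°. That means a turn of about +28° counter-clockwise seen from above. The 62.5 mm bar length and 51.6 mm collar radius match the given sizes. Next I'll line up and descend.

Emit:
{"method": "drive_tool", "body": {
  "rows": [
    [[0.012, 0.006, 0], 0.06],
    [[0.012, 0.006, 0], 0],
    [[0, 0, 0.02], 0],
    [[0, 0, 0.02], 0],
    [[0, 0, 0.015], 0],
    [[0, 0, 0], 0],
    [[0, 0, 0], 0]
  ]
}}

```text
t: 3.9
tool_pos: [0.5336, 0.2448, 0.249]
tool_rot: [-2.286, -2.155, 0.001]
contact_force: [0.1, 0.2, 0.1]
opening: 0.0857
grip_force: 0.0
```

```bash
python3 - <<'E'
from h import *
w=cam("wrist");o=ctrl.get_obs();print(o["t"],o["tool_pos"],o["tool_rot"],o["q"])
cv2.imwrite("pics/w2.png",cv2.resize(w["image"],(800,600)))
E
```

```text
3.95 [0.53402038 0.24499753 0.24987373] [2.28557862e+00 2.15449918e+00 1.78483905e-03] [ 3.03523180e-01  2.73601528e-03  1.75541373e+00 -5.75704350e-05
  1.38215184e+00  3.62560555e-01]
```

View pics/w2.png

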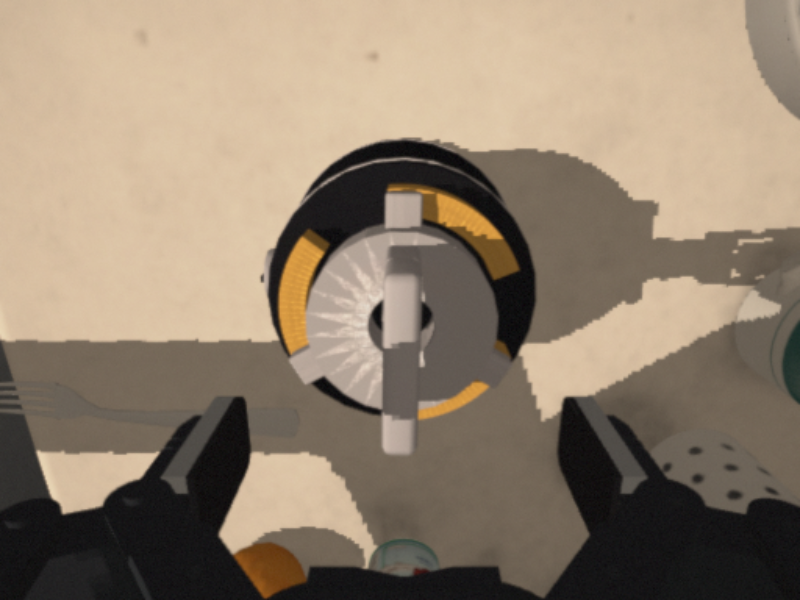

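The bar stands upright in the picture at column ~402, midway between the fingers. I'll descend and grip gently.

Emit:
{"method": "drive_tool", "body": {
  "rows": [
    [[0.004, 0, 0.015], 0],
    [[0, 0, 0.015], 0],
    [[0, 0, 0.013], 0],
    [[0, 0, 0], 0]
  ]
}}

```text
t: 4.35
tool_pos: [0.5322, 0.2486, 0.2021]
tool_rot: [-2.284, -2.153, 0.009]
contact_force: [0.9, 0.1, -0.6]
opening: 0.0854
grip_force: 0.0
```

Emit:
{"method": "drive_tool", "body": {
  "rows": [
    [[0, 0, 0], 0],
    [[0, 0, 0], 0],
    [[0, 0, 0], 0],
    [[0, 0, 0], 0],
    [[0, 0, 0], 0],
    [[0, 0, 0], 0],
    [[0, 0, 0], 0],
    [[0, 0, 0], 0]
  ],
  "jaw": 1,
  "grip_force": 25
}}

```text
t: 5.15
tool_pos: [0.5339, 0.2492, 0.2064]
tool_rot: [-2.286, -2.155, -0.0]
contact_force: [-2.4, -1.3, 3.0]
opening: 0.0115
grip_force: 29.7
```

Gripped at 11.5 mm, which fits the 12 mm bar. Turning about 28° counter-clockwise, which is a negative tool turn.

Emit:
{"method": "drive_tool", "body": {
  "rows": [
    [[0, 0, 0], -0.06],
    [[0, 0, 0], -0.08],
    [[0, 0, 0], -0.08],
    [[0, 0, 0], -0.08],
    [[0, 0, 0], -0.08],
    [[0, 0, 0], -0.07],
    [[0, 0, 0], -0.04],
    [[0, 0, 0], 0],
    [[0, 0, 0], 0]
  ]
}}

```text
t: 6.05
tool_pos: [0.5334, 0.2489, 0.2049]
tool_rot: [-1.696, -2.644, 0.002]
contact_force: [-0.2, -0.0, -3.2]
opening: 0.0114
grip_force: 28.7
```

```bash
python3 - <<'E'
from h import *
w=cam("wrist");o=ctrl.get_obs();print(o["t"],o["tool_pos"],o["tool_rot"],o["contact_force"],o["wrist_torque"],o["opening"])
cv2.imwrite("pics/w3.png",cv2.resize(w["image"],(800,600)))
E
```

```text
6.1 [0.53351281 0.24897749 0.20512119] [-1.69565484e+00 -2.64391178e+00  1.38399338e-03] [ 0.25442811 -0.5601229  -2.94426599] [-0.02874559  0.00144425 -0.05936164] 0.011661446154285278
```

View pics/w3.png

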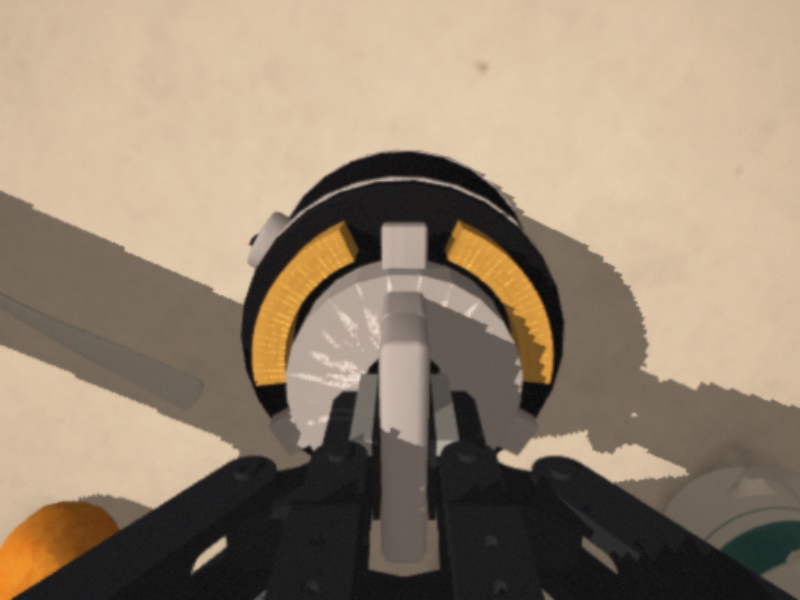

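The tab (column 405) sits midway between the brass ends (357 and 447), and the gripper carries the carrier's weight. Releasing it, waiting, then rising straight up.

Emit:
{"method": "drive_tool", "body": {
  "rows": [
    [[0, 0, 0], 0],
    [[0, 0, 0], 0],
    [[0, 0, 0], 0],
    [[0, 0, 0], 0],
    [[0, 0, 0], 0],
    [[0, 0, 0], 0],
    [[0, 0, 0], 0],
    [[0, 0, 0], 0]
  ],
  "jaw": 0
}}

```text
t: 6.9
tool_pos: [0.5338, 0.2491, 0.2059]
tool_rot: [1.695, 2.645, 0.0]
contact_force: [-0.6, -0.5, -0.2]
opening: 0.0856
grip_force: 0.0
```

Emit:
{"method": "drive_tool", "body": {
  "rows": [
    [[0, 0, -0.01], 0],
    [[0, 0, -0.02], 0],
    [[0, 0, -0.03], 0],
    [[0, 0, -0.03], 0],
    [[0, 0, -0.01], 0],
    [[0, 0, 0], 0],
    [[0, 0, 0], 0]
  ]
}}

```text
t: 7.6
tool_pos: [0.5334, 0.249, 0.3047]
tool_rot: [-1.695, -2.644, 0.002]
contact_force: [-0.5, 0.5, -0.5]
opening: 0.0854
grip_force: 0.0
```

```bash
python3 - <<'E'
from h import *
w=cam("wrist");s=cam("scene");o=ctrl.get_obs();print(o["t"],o["tool_pos"],o["contact_force"],o["opening"])
im=s["image"][115:185,310:380]
cv2.imwrite("pics/w4.png",np.hstack([cv2.resize(w["image"],(440,400)),cv2.resize(im,(360,400),interpolation=cv2.INTER_CUBIC)]))
E
```

```text
7.7 [0.53306753 0.2488396  0.3034969 ] [-0.31980662 -0.46806339 -0.65131605] 0.08522136475005063
```

View pics/w4.png

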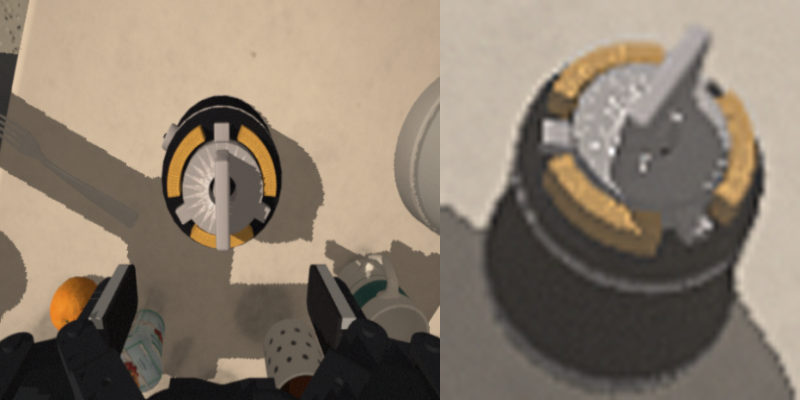

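Both views show all three tabs sunk in the keyways. The ring lies level below the collar's top, just as on the other grinder, and the gripper is clear. Handing in.

```bash
python3 -c "
from station import ctrl
print(ctrl.finish_job())"
```

```text
the job is handed in; nothing more can be done
None
```

The left grinder's carrier was turned about 28° counter-clockwise, dropped into its keyways and released; the last pictures show it level and home. The other grinder was not touched, and I handed the job in at about 7.7 s.

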